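# Peel the sticky top parts tray off the stack

## Robot

A 6-joint arm with a two-finger parallel gripper is mounted at the origin on the work surface. World frame = base frame: x ahead of the robot, y to its left, z up, the work surface at z = 0. Lengths are in m, angles in rad, forces in N, time in s.
With the tool pointing down it reaches from about 0.25 to 0.725 m from the base axis. Payload 4 kg.
Tool frame: the origin (TCP) lies midway between the tips of the shut fingers; the grasp point (between the pads) lies 19 mm behind it; z points along the fingers, x is the direction in which the jaws open and shut, and the axes are right-handed (so a half turn about z gives the same grasp; the last joint's range is limited). The gripper opens to 85 mm and grips with 20 to 120 N. Pads are 22 mm wide; open, the fingers measure 114 mm over their backs; the gripper's body (76 mm by 85 mm) begins 54 mm behind the grasp point. The pads swing forward as they close: fully open they stand 13 mm farther back than shut.
Start: joints at [1.273, 0.241, 0.005, 1.335, 0, 1.571], TCP at [0.147, 0.478, 0.231] pointing down, gripper open.
Joint ranges: [-2.72, 2.72], [-1.05, 1.87], [-1.09, 1.28], [-1.99, 2.15], [-1.42, 1.44], [-3.14, 3.14]. Speed limits (rad/s): [2.79, 2.79, 3.14, 3.14, 3.14, 3.14].

## Interface

Orientations are given as a unit quaternion [x, y, z, w].
In Python, from workcell import bot gives the robot as it stands.
- The arm moves only by the tool drive_tool, never from a script. Its argument "rows" is text: rows parted by semicolons, each of 5 numbers parted by spaces: the finger opening in mm, from 0 to 85.4, then the shift along the tool's x, y, z in mm, then the turn about the tool's z in rad. A call has 1 to 12 rows; each row shifts and turns the commanded pose from where the row before left it, along the tool's axes as they then stand; what a row does not reach is not made up. A row lasts 1/10 s, in which the tool goes at most 50 mm and 8.59 degrees, less where a joint would pass 70% of its speed; a pose out of reach is approached as far as the arm can. A call is refused whole if a number of a shift passes 50 or a number of a turn 0.15, either way. A call with a gripper value outside its range is refused whole. The fingers move at their own pace and stop on an object; the grip force is fixed at half the most. Time passes only in rows, so rows that do not move let the fingers close. It gives the time, the measured TCP pose, the force and the opening at its end, in the units of the state.
- bot.get_obs(): the state, without advancing time (a new reading comes with each control period).
- bot.camera(name): name is "scene" or "top" or "wrist"; returns a dict with "image" (384x512x3 uint8, red, green, blue), "vertical_fov" (degrees; the focal length in pixels is half the picture's height over the tangent of half this angle, whatever the lens; pixels are square), "cx", "cy" (the principal point, pixels), "R" (3x3) and "t" (3): a world point X has camera coordinates R X + t; the wrist camera has in their place "tool_from_camera" (4x4, takes a point from camera to tool coordinates, whose origin is the TCP and whose axes are the tool frame's). Camera axes: x right, y down, z forward; pixel columns grow to the right and rows downward; lengths in m; the calibration is good to about 2 mm. A picture is of the moment at which its call begins: read the wrist's pose just before it. There is no depth.
- bot.job_done(): hands the job in, once; it reports no verdict.
The state is a dict: "clock": time; "joint_pos": joint angles; "joint_vel": joint speeds; "tau": joint torques, N m; "eef_pos": TCP position; "tool_rot": TCP orientation; "ft_force": force on the tool from outside, world axes, zero at the start; "ft_torque": the same for the moment, N m; "grip_width": finger opening in m.
Only numpy, scipy, OpenCV 4.12 (cv2) and the standard library are available. Lean on these libraries where they do the work, as an engineer would, in place of code of your own. Each camera call takes 0.05 s, during which the arm holds its last target. There are 200 camera calls.

## Task

Lift the last metal plate out of the top blue tray and set it down, without dropping it, squarely on the pile of two like plates. Then peel the empty top tray off the stack it sticks to by its orange corner lug, raising that corner clearly first while the opposite corner is still down, and leave the rest of the stack where it stands. Finish with the tray in the gripper, held still and roughly level, centred about 15 cm above the green mat, and do not let go; leave the other things on the bench alone.

Things in the scene. Friction and masses are not known exactly. Their poses are not given: they have to be found in the camera images.
- stack: Rest of the stack: three nested blue formed trays strapped together with black straps, acting as one loose body of 1.6 kg, standing on the bench. Rim 214 x 174 mm outside (long side along its x), 60 mm high. Origin: centre of its underside, z up. The top tray lies nested in it on four studs; the underside of its floor is then 36 mm above this origin.
- tray: Top blue formed tray, loose, about 0.12 kg, nested in the stack and stuck there by four press-fit fins under its floor at (+-60, +-40) mm. Rim 214 x 174 mm outside (long side along x), 36 mm high; floor 160 x 120 mm, 3 mm thick; walls lean outward by 20 mm. Origin: centre of the floor's underside (the fins reach 7.5 mm lower), z up.
- lug (a point): Centre of the tray's orange pull lug, an upright tab on the rim at the tray's +x +y corner, at (100, 80, 51) mm in the tray's frame. 9 mm thick, 26 mm long, 30 mm high (36 to 66 mm above the tray's underside). Axes: the tray's. The tab runs at 45 degrees between +x and +y; pinch it from above, across its thickness, along the line midway between +y and -x.
- lug_corner (a point): Underside of the tray's floor at the fin near the lug, at (60, 40, 0) mm in the tray's frame. Each fin is gripped by a sprung pad in the stack, holds with roughly 2 to 4 N and is free once raised 7.5 mm. Lift the lug in an arc about the opposite floor corner: the fins then let go one after another.
- far_corner (a point): Underside of the tray's floor at the opposite fin, at (-60, -40, 0) mm in the tray's frame. This corner must still be down in the stack when the lug corner has been raised clearly (by 12 mm or more); it serves as the pivot.
- plate: Loose aluminium plate 90 x 45 x 14 mm (x, y, z) with two small dark hole marks, 0.15 kg, lying on the floor of the top tray near its middle. Origin: centre of its underside. Grip it across its 45 mm width from above.
- pile_bottom: Lower plate of the pile, same size, loose on the bench. Origin: centre of its underside.
- pile_top: Upper plate of the pile of two, same size, lying on the lower one; its upper face is 14 mm above its origin (centre of its underside).
- mat: Fixed flat green square mat 180 x 180 x 2 mm on the bench, on one side of the stack; the pile is on the other side. Origin: centre of its underside.
- tape_roll: Bystander: cardboard-brown roll, 90 mm across, 45 mm high, flat on the bench. Origin: centre of its underside.
- coupling: Bystander: brass pipe coupling standing upright, 52 mm across at the foot, 50 mm high. Origin: centre of its underside.
- jar: Bystander: white jar with red cap, 64 mm across, 90 mm high. Origin: centre of its underside.
Things that resemble listed ones, but are neither listed nor needed, are in the scene too. Leave any yellow look-alike of the pile_top alone.

How it is judged:
On the way, in this order (a step that is already met when the one before it is completed fails the run):
1. the plate from the tray lies squarely on the pile, let go (horizontal distance between plate and pile_top below 0.008 m and angle between the x axis of plate and the x axis of pile_top, either way round below 0.14 rad and z of plate in the frame of pile_top between 0.011 and 0.017 m and horizontal distance between pile_top and pile_bottom below 0.008 m and contact force between plate and the fingers below 0.1 N and linear speed of plate below 0.03 m/s), for 0.2 s.
2. the lug corner of the tray is peeled up at least 12 mm while the opposite corner is still down (less than 9 mm up) in the stack (z of lug_corner in the frame of stack above 0.048 m and z of far_corner in the frame of stack below 0.045 m and horizontal distance between far_corner and stack below 0.09 m and distance of stack from where it was at the start of the episode below 0.025 m and angle between stack's own z axis and vertical below 0.05 rad), for 0.05 s.
At the end, for the whole second after the job is handed in: Plate on the pile, within 8 mm and 8 degrees of it, released; tray held by the gripper alone, still, tilted under 15 degrees, its centre within 50 mm (horizontally) of the mat's, its underside 90 to 220 mm above the bench; rest of the stack within 25 mm of its start, flat (horizontal distance between plate and pile_top below 0.008 m and angle between the x axis of plate and the x axis of pile_top, either way round below 0.14 rad and z of plate in the frame of pile_top between 0.011 and 0.017 m and horizontal distance between pile_top and pile_bottom below 0.008 m and contact force between plate and the fingers below 0.1 N and distance of stack from where it was at the start of the episode below 0.025 m and angle between stack's own z axis and vertical below 0.05 rad and contact force between tray and the fingers above 0.5 N and height (world z) of tray between 0.09 and 0.22 m and angle between tray's own z axis and vertical below 0.26 rad and horizontal distance between tray and mat below 0.05 m and linear speed of tray below 0.03 m/s and contact force between tray and stack below 0.05 N and contact force between tray and mat below 0.05 N and contact force between tray and plate below 0.05 N and contact force between tray and tape_roll below 0.05 N and contact force between tray and coupling below 0.05 N and contact force between tray and jar below 0.05 N); the arm keeps its last pose, push and grip.
It fails at once if the plate is dropped (falls freely by more than about 10 mm) (linear speed of plate above 0.45 m/s and contact force between plate and the fingers below 0.05 N).
It fails at once if the rest of the stack is dragged away or tipped up (distance of stack from where it was at the start of the episode above 0.04 m or angle between stack's own z axis and vertical above 0.15 rad).
It fails at once if a bystander is disturbed (distance of any of tape_roll, coupling, jar from where it was at the start of the episode above 0.03 m or angle between any of tape_roll, coupling, jar's own z axis and vertical above 0.5 rad).
It also fails if it takes over 61 s, if anything falls off the work surface, if the arm or the gripper's body presses on something with over 40 N, if the wrist force passes 120 N, or if a joint passes its speed limit or range.

## Working session

There is one attempt and no reset: what is moved stays moved. The work goes in short steps, Python scripts to look and compute and a tool call to move; the robot and the scene stay as the last step left them, time stands still between calls to the robot, and variables do not carry over. Pictures are saved under pics/ and viewed, about 8 in all and at most 12, crops included, and the job is handed in when it is done.

Besides the shell and the picture viewer there is one more tool, called after "Call:" as a command line: name --argument value ..., lists and objects as JSON in quotes. drive_tool: Moves the arm, as the interface text tells. Its arguments: {"type":"object","properties":{"rows":{"type":"string"}},"required":["rows"]}

```bash
ls; mkdir -p pics; cat > h.py <<'E'
import numpy as np, cv2, pickle
from workcell import bot
from scipy.spatial.transform import Rotation as Ro
def cam(n):
    o=bot.get_obs(); c=bot.camera(n); c['obs']=o
    f=c['image'].shape[0]/2/np.tan(np.radians(c['vertical_fov'])/2); c['f']=f
    if 'R' in c: c['Rw']=np.array(c['R']).T; c['o']=-c['Rw']@np.array(c['t'])
    else:
        T=np.array(c['tool_from_camera']); Rt=Ro.from_quat(o['tool_rot']).as_matrix()
        c['Rw']=Rt@T[:3,:3]; c['o']=Rt@T[:3,3]+np.array(o['eef_pos'])
    return c
def ray(c,px,z):
    px=np.atleast_2d(px).astype(float)
    d=np.c_[(px-[c['cx'],c['cy']])/c['f'],np.ones(len(px))]@c['Rw'].T
    return c['o']+d*((z-c['o'][2])/d[:,2])[:,None]
def proj(c,X):
    p=(np.atleast_2d(X)-c['o'])@c['Rw']; return p[:,:2]/p[:,2:]*c['f']+[c['cx'],c['cy']]
def save(c,n): cv2.imwrite('pics/'+n+'.png',c['image'][:,:,::-1]); pickle.dump(c,open(n+'.pkl','wb'))
def load(n): return pickle.load(open(n+'.pkl','rb'))
E
python3 - <<'E'
from h import *
o=bot.get_obs(); print(o)
a=cam('top');save(a,'top0');b=cam('scene');save(b,'scene0')
for c in(a,b):print({k:v for k,v in c.items() if k not in('image','obs')})
w=cam('wrist');save(w,'wrist0');print(w['o'],w['Rw'],w['f'],w['tool_from_camera'])
i=np.vstack([np.hstack([a['image'],b['image']])]);cv2.imwrite('pics/both0.png',cv2.resize(i[:,:,::-1],(800,300)))
E
```

```text
pics
{'clock': 0.0, 'joint_pos': array([ 1.27298431e+00,  2.41409102e-01,  3.73827326e-03,  1.33519034e+00,
       -1.60936744e-05,  1.57083384e+00]), 'joint_vel': array([ 7.96654689e-04, -3.95168459e-04, -2.15404115e-03, -4.58796466e-04,
        6.69170250e-05,  9.37672182e-04]), 'tau': array([ 2.40973495e-03, -3.72322476e+01,  2.52406293e+01,  1.71206956e-02,
        2.70807859e-04,  9.49952607e-06]), 'eef_pos': array([0.14653689, 0.47739471, 0.23042025]), 'tool_rot': array([ 8.04196402e-01,  5.94362752e-01, -8.25462002e-04,  6.20133855e-04]), 'ft_force': array([-1.19252204,  0.44030718, -0.6697509 ]), 'ft_torque': array([-0.01795641,  0.01417586,  0.02498432]), 'grip_width': 0.08551711738949025}
{'vertical_fov': 57.7303048798286, 'cx': 256.67417269478585, 'cy': 192.64071599893245, 'R': array([[-0.02663537, -0.99964272,  0.00223468],
       [-0.99442281,  0.02626795, -0.10214338],
       [ 0.10204819, -0.00494284, -0.99476718]]), 't': array([0.0932609 , 0.53435831, 1.00728432]), 'f': np.float64(348.30792738767803), 'Rw': array([[-0.02663537, -0.99442281,  0.10204819],
       [-0.99
[... 405 characters left out ...]
94375,  1.283979  ]), 'f': np.float64(349.2024057394055), 'Rw': array([[-0.87430624,  0.31865829, -0.36612223],
       [ 0.4853735 ,  0.5723225 , -0.66095349],
       [-0.00107832, -0.75558179, -0.65505343]]), 'o': array([0.87284632, 0.74114891, 0.724438  ])}
[0.0820035  0.49670424 0.37166743] [[ 0.2936219   0.92252118  0.25048125]
 [ 0.9559172  -0.28256283 -0.07987834]
 [-0.00291276  0.26289337 -0.9648205 ]] 304.68230592839654 [[ 9.99999498e-01  3.38657562e-05 -1.00106784e-03 -7.73962252e-04]
 [ 2.30491581e-04  9.64827053e-01  2.62885344e-01 -6.73436762e-02]
 [ 9.74760147e-04 -2.62885442e-01  9.64826562e-01 -1.41179852e-01]
 [ 0.00000000e+00  0.00000000e+00  0.00000000e+00  1.00000000e+00]]
```

View pics/top0.png

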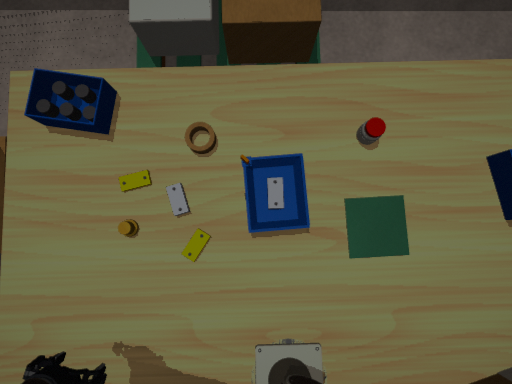

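View pics/scene0.png

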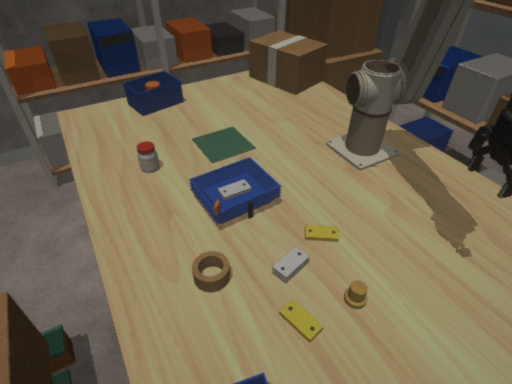

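The top view shows the tray at (277,193) with the plate at (276,193) and the lug at (246,159). The white pile is at (177,199), the mat at (377,226) and the yellow look-alikes at (135,180) and (196,245). The scene view agrees.

```bash
cat > m.py <<'E'
from h import *
def blob(c,mask,near,amin=15):
    n,l,s,ce=cv2.connectedComponentsWithStats(mask.astype(np.uint8)); 
    k=[i for i in range(1,n) if s[i,4]>=amin]; i=min(k,key=lambda i:np.hypot(*(ce[i]-near)))
    ys,xs=np.where(l==i); return np.c_[xs,ys],ce[i],s[i]
def rect(c,mask,near,z):
    p,ce,s=blob(c,mask,near)
    m=np.zeros(mask.shape,np.uint8); m[p[:,1],p[:,0]]=1
    cn=cv2.findContours(m,cv2.RETR_EXTERNAL,cv2.CHAIN_APPROX_NONE)[0]; cn=max(cn,key=len)[:,0]
    X=ray(c,cn,z)[:,:2]
    (cx,cy),(w,h),a=cv2.minAreaRect((X*1000).astype(np.float32))
    if w<h: a+=90;w,h=h,w
    return np.round([cx,cy,w,h,(a+90)%180-90],1),s[4]
def hsv(c): return cv2.cvtColor(c['image'],cv2.COLOR_RGB2HSV).astype(int)
E
python3 - <<'E'
from m import *
for n,q in(('top0',dict(plate=(276,193),pile=(177,199),tray=(277,193),mat=(377,226),lug=(246,159))),('scene0',dict(plate=(235,188),pile=(291,264),tray=(235,188),mat=(223,144),lug=(217,207)))):
    c=load(n);H=hsv(c);h,s,v=H[...,0],H[...,1],H[...,2]
    for k in q:print(n,k,H[q[k][1],q[k][0]])
    white=(s<60)&(v>110); blue=(h>105)&(h<125)&(s>150)&(v>50); green=(h>65)&(h<95)&(s>70)
    org=(h<16)&(s>150)&(v>80)
    print('plate',rect(c,white,q['plate'],.053)); print('pile',rect(c,white,q['pile'],.028))
    print('tray',rect(c,blue,q['tray'],.072)); print('mat',rect(c,green,q['mat'],.002)); print('lug',rect(c,org,q['lug'],.087))
E
```

```text
top0 plate [109  16 125]
top0 pile [113  16 125]
top0 tray [107  14 124]
top0 mat [ 75 134  63]
top0 lug [ 18 255 121]
plate (array([533.2,  24.8,  84.4,  43.3,  -1.5]), np.int32(423))
pile (array([525.4, 317.5,  88.7,  43.9,  16.2]), np.int32(420))
tray (array([533. ,  26.8, 214.3, 174.2,   3.5]), np.int32(3923))
mat (array([ 428. , -279. ,  177. ,  176.3,  -88.1]), np.int32(3448))
lug (array([ 712.9, -265.1,   54.6,   52.7,   88.5]), np.int32(295))
scene0 plate [ 20  10 151]
scene0 pile [ 23  13 154]
scene0 tray [ 20  10 151]
scene0 mat [68 80 83]
scene0 lug [ 10 163  83]
plate (array([535.7,  27.4,  88.9,  45. ,   0.6]), np.int32(290))
pile (array([527.2, 317.9,  90.6,  45.5,  15.8]), np.int32(531))
tray (array([533.1,  30.6, 193. , 166.6,   4.1]), np.int32(1278))
mat (array([ 430.9, -275. ,  169.3,  165.4,    1.6]), np.int32(1038))
lug (array([629.8, 111. ,  45.9,   8. ,  60.9]), np.int32(38))
```

Call:
drive_tool --rows "65 -4.2 41 0 0;65 -4.2 41 0 0;65 -4.2 41 0 0;65 -4.2 41 0 0;65 -4.2 41 0 0;65 -4.2 41 0 0;65 -4.2 41 0 0;65 -4.2 41 0 0;65 -4.2 41 0 0;65 -4.2 41 0 0;65 0 0 0 -0.145;65 0 0 0 -0.145"

```text
clock: 1.35
eef_pos: [0.5275, 0.3162, 0.23]
tool_rot: [0.709, 0.705, -0.001, -0.0]
ft_force: [0.7, -0.1, 0.5]
grip_width: 0.065
```

Call:
drive_tool --rows "65 0 0 0 -0.145;65 0 0 0 -0.145;65 0 0 0 0;65 0 0 0 0"

```text
clock: 1.75
eef_pos: [0.5262, 0.3175, 0.231]
tool_rot: [0.602, 0.799, -0.0, -0.0]
ft_force: [1.2, -0.2, 0.5]
grip_width: 0.0652
```

```bash
cat >> m.py <<'E'
def yaw(o):
    x=Ro.from_quat(o['tool_rot']).as_matrix()[:,0]; return np.degrees(np.arctan2(x[1],x[0]))
def to_tool(o,d): # world mm -> tool mm
    return np.round(Ro.from_quat(o['tool_rot']).as_matrix().T@np.array(d),1)
def st():
    o=bot.get_obs(); print('t',round(o['clock'],2),'tcp',np.round(o['eef_pos']*1000,1),'yaw',round(yaw(o),2),'F',np.round(o['ft_force'],1),'grip',round(o['grip_width']*1000,1)); return o
E
cat > w.py <<'E'
from m import *
import sys
n=sys.argv[1]; z=float(sys.argv[2]); st()
c=cam('wrist');save(c,n);H=hsv(c);s,v=H[...,1],H[...,2]
o=c['obs'];g=np.array(o['eef_pos'])
q=proj(c,[g[0],g[1],z])[0];print('px under tcp',q)
print(rect(c,(s<60)&(v>110),q,z))
E
python3 w.py wpile .028
```

```text
t 1.75 tcp [526.2 317.5 231. ] yaw 106.0 F [ 1.2 -0.2  0.5] grip 65.2
px under tcp [256.30202915 167.87447494]
(array([523.8, 314.9,  88.6,  44.6,  16.6]), np.int32(2928))
```

View pics/wpile.png

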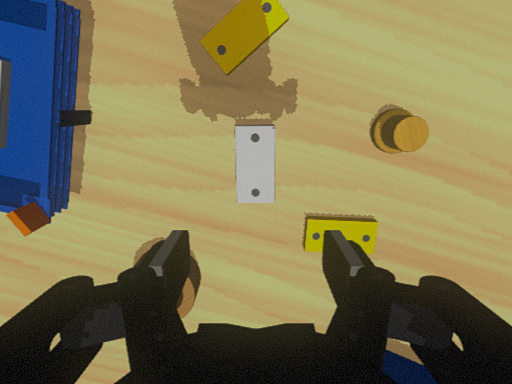

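The wrist view shows the pile at (255,164), with both hole marks visible. It puts the pile at (524,315), about 3 mm from the top and scene estimates. Next I measure the plate the same way.

Call:
drive_tool --rows "65 -40.3 -10.4 0 0;65 -40.3 -10.4 0 0;65 -40.3 -10.4 0 0;65 -40.3 -10.4 0 0;65 -40.3 -10.4 0 0;65 -40.3 -10.4 0 0;65 -40.3 -10.4 0 0;65 0 0 0 0.14;65 0 0 0 0.14;65 0 0 0 0;65 0 0 0 0;65 0 0 0 0"

```text
clock: 3.0
eef_pos: [0.5349, 0.0267, 0.2313]
tool_rot: [0.706, 0.709, -0.0, -0.0]
ft_force: [0.5, 0.7, 0.0]
grip_width: 0.0651
```

```bash
python3 w.py wplate .053; python3 - <<'E'
from m import *
c=load('wplate');H=hsv(c);h,s,v=[H[...,i] for i in range(3)]
m=(h<18)&(s>140)&(v>60)
q=proj(c,[[.628,.113,.1],[.628,.113,.087]]);print('lug px',q)
n,l,S,ce=cv2.connectedComponentsWithStats(m.astype(np.uint8))
for i in range(1,n):
    if S[i,4]>30: print(S[i],ce[i],ray(c,ce[i],.09))
E
```

```text
t 3.0 tcp [534.9  26.7 231.3] yaw 90.24 F [0.5 0.7 0. ] grip 65.1
px under tcp [256.60637805 172.06083511]
(array([5.321e+02, 2.440e+01, 8.910e+01, 4.500e+01, 3.000e-01]), np.int32(3459))
lug px [[342.41965875 273.2159233 ]
 [339.01382693 266.63826435]]
[409 279  10   7  35] [414.68571429 282.17142857] [[0.6440403  0.19264833 0.09      ]]
[  0 304  19  23 255] [  6.20392157 313.29411765] [[ 0.68409346 -0.24340177  0.09      ]]
```

View pics/wplate.png

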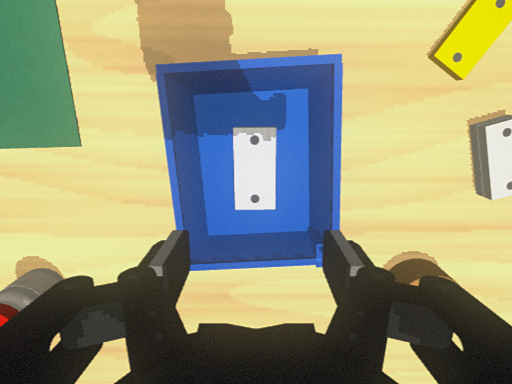

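The plate is clear, centred at (255,168), with its measured size matching. I descend onto it and watch the force.

Call:
drive_tool --rows "58 -1.2 -1.5 45 0;58 0 0 45 0;58 0 0 45 0;58 0 0 45 0;58 0 0 5 0;58 0 0 3 0;58 0 0 2 0;58 0 0 0 0;58 0 0 0 0"

```text
clock: 3.95
eef_pos: [0.5352, 0.0252, 0.0434]
tool_rot: [0.706, 0.708, 0.001, 0.001]
ft_force: [0.5, -1.0, 1.3]
grip_width: 0.0578
```

```bash
python3 -c "
from m import *
st();c=cam('wrist');save(c,'wdown')"
```

```text
t 3.95 tcp [535.2  25.2  43.4] yaw 90.13 F [ 0.5 -1.   1.3] grip 57.8
```

View pics/wdown.png

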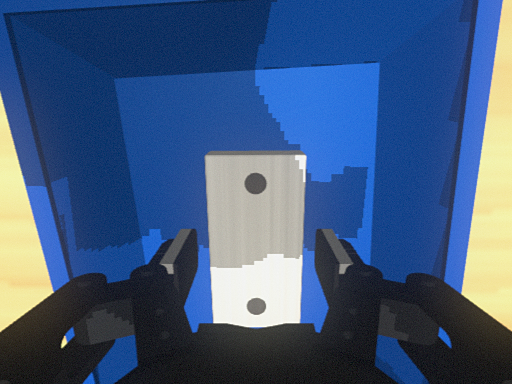

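Call:
drive_tool --rows "52 0 -0.5 2 0;52 0 0 2 0;52 0 0 1 0;52 0 0 0 0;52 0 0 0 0"

```text
clock: 4.5
eef_pos: [0.5329, 0.0251, 0.0362]
tool_rot: [0.706, 0.708, -0.0, -0.0]
ft_force: [-0.5, -0.5, -0.3]
grip_width: 0.052
```

Call:
drive_tool --rows "40 0 0 0 0;40 0 0 0 0;40 0 0 0 0;40 0 0 0 0"

```text
clock: 4.9
eef_pos: [0.5335, 0.0251, 0.0372]
tool_rot: [0.706, 0.708, 0.001, 0.001]
ft_force: [-0.9, 0.0, 5.6]
grip_width: 0.0435
```

Call:
drive_tool --rows "30 0 0 0 0;30 0 0 -3 0;30 0 0 -5 0;30 0 0 -10 0;30 0 0 -15 0;30 0 0 -20 0;30 0 0 -30 0;30 0 0 -30 0;30 0 0 0 0;30 0 0 0 0"

```text
clock: 5.9
eef_pos: [0.5335, 0.0251, 0.1502]
tool_rot: [0.706, 0.708, 0.001, 0.001]
ft_force: [-0.1, -0.7, -1.7]
grip_width: 0.0436
```

```bash
python3 -c "
from m import *
st();c=cam('wrist');save(c,'wheld')"
```

```text
t 5.9 tcp [533.5  25.1 150.2] yaw 90.13 F [-0.1 -0.7 -1.7] grip 43.6
```

View pics/wheld.png

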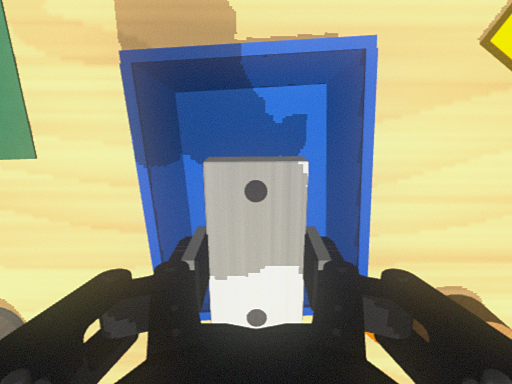

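The plate is held level, with hole marks at (256,190) and (257,317). All three cameras give a shift from plate to pile of about (-8.2, +291) mm and 16.1°.

Call:
drive_tool --rows "30 20 -0.5 0 0;30 40 -1.2 0 0;30 42 -1.2 0 0;30 42 -1.2 0 0;30 42 -1.2 0 0;30 42 -1.2 0 0;30 40 -1 0 0;30 23 -0.7 0 0;30 0 0 0 -0.14;30 0 0 0 -0.14;30 0 0 0 0;30 0 0 0 0"

```text
clock: 7.15
eef_pos: [0.5233, 0.3156, 0.1477]
tool_rot: [0.602, 0.799, -0.001, -0.001]
ft_force: [-0.5, -0.0, -1.8]
grip_width: 0.0438
```

Call:
drive_tool --rows "30 0 0 15 0;30 0 0 25 0;30 0 0 25 0;30 0 0 25 0;30 0 0 15 0;30 0 0 7 0;30 0 0 0 0;30 0 0 0 0;30 0 0 0 0"

```text
clock: 8.05
eef_pos: [0.5251, 0.3166, 0.0386]
tool_rot: [0.601, 0.799, 0.001, 0.0]
ft_force: [-0.4, -0.4, -1.8]
grip_width: 0.0437
```

```bash
python3 - <<'E'
from m import *
st()
for n in('scene','top'):
    c=cam(n);save(c,n+'1')
    H=hsv(c);s,v=H[...,1],H[...,2]
    if n=='scene':
        i=c['image'][200:330,220:370,::-1];cv2.imwrite('pics/s1c.png',cv2.resize(i,None,fx=4,fy=4,interpolation=cv2.INTER_NEAREST))
E
```

```text
t 8.05 tcp [525.1 316.6  38.6] yaw 106.13 F [-0.4 -0.4 -1.8] grip 43.7
```

View pics/s1c.png

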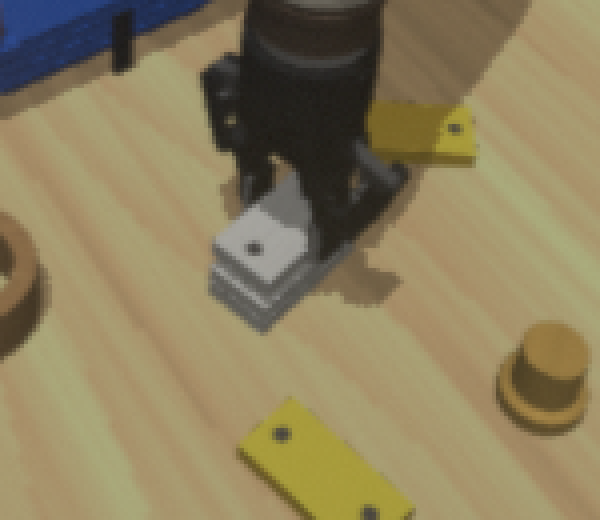

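The scene crop shows the held plate lined up over the pile, with its corner at (213,240) above the pile's at (210,270). I lower it in small steps.

Call:
drive_tool --rows "30 0 0 4 0;30 0 0 4 0;30 0 0 2 0;30 0 0 1 0;30 0 0 0 0;30 0 0 0 0"

```text
clock: 8.75
eef_pos: [0.5241, 0.3161, 0.0263]
tool_rot: [0.601, 0.8, -0.0, -0.0]
ft_force: [-1.3, 0.1, -0.6]
grip_width: 0.0432
```

Call:
drive_tool --rows "30 0 0 1 0;30 0 0 0 0;30 0 0 0 0"

```text
clock: 9.05
eef_pos: [0.5241, 0.3161, 0.0263]
tool_rot: [0.601, 0.8, 0.0, 0.0]
ft_force: [-1.6, -1.7, 5.1]
grip_width: 0.0433
```

Call:
drive_tool --rows "46 0 0 0 0;46 0 0 0 0;48 0 0 0 0;51 0 0 0 0;56 0 0 0 0;58 0 0 -2 0;58 0 0 -10 0;58 0 0 -30 0;58 0 0 -50 0;58 0 0 -50 0;58 0 0 -30 0;58 0 0 -10 0"

```text
clock: 10.25
eef_pos: [0.5261, 0.3173, 0.2134]
tool_rot: [0.601, 0.8, 0.004, 0.002]
ft_force: [0.5, 0.4, 0.3]
grip_width: 0.0581
```

Call:
drive_tool --rows "58 0 0 -10 0;58 0 0 0 0;58 0 0 0 0"

```text
clock: 10.55
eef_pos: [0.5234, 0.3157, 0.2156]
tool_rot: [0.601, 0.8, -0.001, -0.001]
ft_force: [0.0, -0.6, -0.1]
grip_width: 0.058
```

```bash
python3 w.py wplaced .042;python3 - <<'E'
from m import *
c=cam('scene');save(c,'scene2');H=hsv(c);print('plate',rect(c,(H[...,1]<60)&(H[...,2]>110),(291,258),.042))
i=c['image'][200:330,220:370,::-1]
w=load('wplaced')['image'][90:240,170:340,::-1]
cv2.imwrite('pics/placed.png',np.hstack([cv2.resize(i,(400,346),interpolation=cv2.INTER_NEAREST),cv2.resize(w,(392,346),interpolation=cv2.INTER_NEAREST)]))
E
```

```text
t 10.55 tcp [523.4 315.7 215.6] yaw 106.17 F [ 0.  -0.6 -0.1] grip 58.0
px under tcp [256.39986318 173.5771484 ]
(array([523.4, 315.5,  88.5,  44.7,  16.6]), np.int32(3402))
plate (array([530. , 319.4,  99.4,  45.8,  16.6]), np.int32(562))
```

View pics/placed.png

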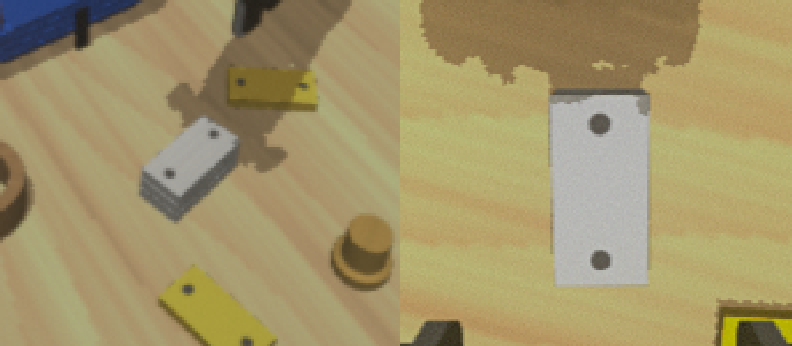

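The plate is squarely on the pile: the wrist camera gives (523.4, 315.5, 16.6°) against the pile's (523.8, 314.9, 16.6°). Next is the lug.

Call:
drive_tool --rows "58 -37 7 0 0;58 -37 7 0 0;58 -37 8 0 0;58 -37 7 0 0;58 -38 8 0 0;58 -38 7 0 0;40 0 0 0 -0.141;40 0 0 0 -0.141;40 0 0 0 -0.141;40 0 0 0 -0.141;40 0 0 0 0;40 0 0 0 0"

```text
clock: 11.85
eef_pos: [0.6283, 0.1132, 0.2162]
tool_rot: [0.356, 0.935, -0.001, -0.001]
ft_force: [-0.3, 0.1, -0.2]
grip_width: 0.0399
```

```bash
python3 - <<'E'
from m import *
o=st();c=cam('wrist');save(c,'wlug');H=hsv(c);h,s,v=[H[...,i] for i in range(3)]
q=proj(c,[.628,.113,.102])[0];print(q)
for nm,m,z in(('lug top',(h<18)&(s>140)&(v>60),.102),('tray',(h>105)&(h<125)&(s>150)&(v>50),.072)):
    print(nm,rect(c,m,q,z), blob(c,m,q)[1:])
E
```

```text
t 11.85 tcp [628.3 113.2 216.2] yaw 138.32 F [-0.3  0.1 -0.2] grip 39.9
[255.45129268 187.37029751]
lug top (array([624.7, 108. ,  29.2,   7.9,  48.3]), np.int32(321)) (array([254.42367601, 181.11214953]), array([250, 164,  10,  34, 321], dtype=int32))
tray (array([603.8, 108.3,  42.4,  16.8,  10.4]), np.int32(354)) (array([273.52824859, 161.2740113 ]), array([261, 145,  30,  36, 354], dtype=int32))
```

View pics/wlug.png

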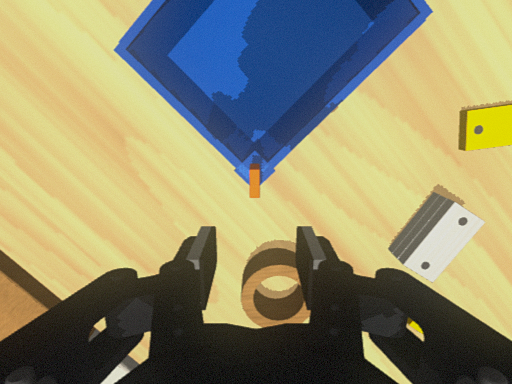

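The lug is end-on at (254,183) with its axis at 48.3°, so the jaws at 138.3° sit straight across it. It lies about 4 mm inward of the TCP. I descend with the tips just above the rim at 72 mm.

Call:
drive_tool --rows "35 0 -3.5 40 0;35 0 0 40 0;35 0 0 30 0;35 0 0 17 0;35 0 0 10 0;35 0 0 3 0;35 0 0 0 0;35 0 0 0 0;35 0 0 0 0"

```text
clock: 12.8
eef_pos: [0.6274, 0.1108, 0.0788]
tool_rot: [0.355, 0.935, 0.001, 0.001]
ft_force: [0.1, 0.1, -0.2]
grip_width: 0.0351
```

```bash
python3 - <<'E'
from m import *
o=st();c=cam('wrist');save(c,'wlug2');s=cam('scene');save(s,'scene3')
a=c['image'][60:360,100:400,::-1]; b=s['image'][150:240,170:290,::-1]
cv2.imwrite('pics/lug2.png',np.hstack([cv2.resize(a,(350,350)),cv2.resize(b,(440,350),interpolation=cv2.INTER_NEAREST)]))
E
```

```text
t 12.8 tcp [627.4 110.8  78.8] yaw 138.47 F [ 0.1  0.1 -0.2] grip 35.1
```

View pics/lug2.png

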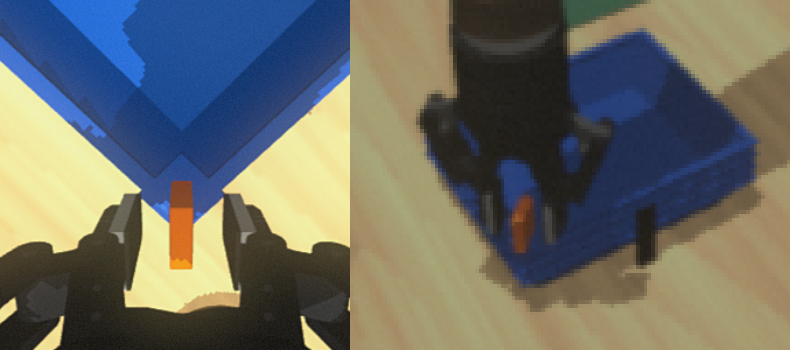

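The lug is centred between the open pads, and the scene view confirms it. I lower 2 mm and close.

Call:
drive_tool --rows "35 0 0 2 0;20 0 0 0 0;10 0 0 0 0;2 0 0 0 0;2 0 0 0 0;2 0 0 0 0;2 0 0 0 0"

```text
clock: 13.6
eef_pos: [0.6267, 0.1105, 0.0754]
tool_rot: [0.354, 0.935, -0.0, 0.0]
ft_force: [0.9, -0.7, -0.8]
grip_width: 0.0074
```

Call:
drive_tool --rows "2 0 -0.2 -1 0;2 0 -0.2 -1 0;2 0 -0.2 -1 0;2 0 -0.3 -1 0;2 0 -0.3 -1 0;2 0 -0.3 -1 0;2 0 0 0 0"

```text
clock: 14.3
eef_pos: [0.6251, 0.1094, 0.0812]
tool_rot: [0.354, 0.935, -0.0, -0.0]
ft_force: [1.7, 0.3, -5.5]
grip_width: 0.0083
```

Call:
drive_tool --rows "2 0 -0.3 -1 0;2 0 -0.3 -1 0;2 0 -0.3 -1 0;2 0 -0.3 -1 0;2 0 -0.3 -1 0;2 0 -0.3 -1 0;2 0 0 0 0;2 0 0 0 0"

```text
clock: 15.1
eef_pos: [0.6239, 0.1084, 0.0875]
tool_rot: [0.354, 0.935, 0.0, -0.0]
ft_force: [-0.8, -1.2, -4.4]
grip_width: 0.0077
```

```bash
python3 - <<'E'
from m import *
o=st();c=cam('wrist');save(c,'wp1');s=cam('scene');save(s,'sp1')
a=c['image'][:,:,::-1]; b=s['image'][150:240,170:290,::-1]
cv2.imwrite('pics/p1.png',np.hstack([cv2.resize(a,(400,300)),cv2.resize(b,(400,300),interpolation=cv2.INTER_NEAREST)]))
E
```

```text
t 15.1 tcp [623.9 108.4  87.5] yaw 138.49 F [-0.8 -1.2 -4.4] grip 7.7
```

View pics/p1.png

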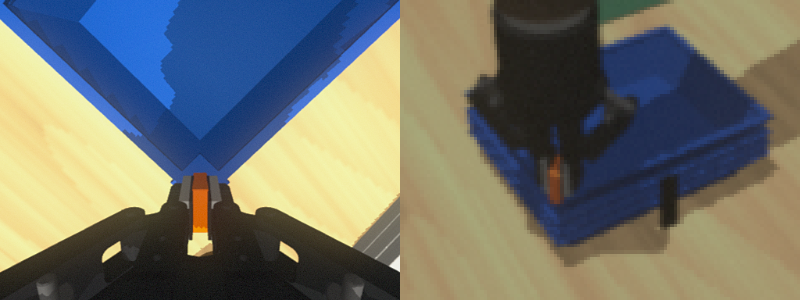

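The tray's lug corner is visibly up, with a gap at the lug side of the scene view, and the far side is still seated. I continue the arc.

Call:
drive_tool --rows "2 0 -0.3 -1 0;2 0 -0.3 -1 0;2 0 -0.3 -1 0;2 0 -0.3 -1 0;2 0 -0.3 -1 0;2 0 -0.3 -1 0;2 0 0 0 0;2 0 0 0 0"

```text
clock: 16.0
eef_pos: [0.6232, 0.1068, 0.0935]
tool_rot: [0.354, 0.935, 0.0, 0.0]
ft_force: [-0.5, -0.4, -1.0]
grip_width: 0.008
```

Call:
drive_tool --rows "2 0 -0.3 -1 0;2 0 -0.3 -1 0;2 0 -0.3 -1 0;2 0 0 0 0;2 0 0 0 0"

```text
clock: 16.5
eef_pos: [0.6225, 0.1061, 0.0964]
tool_rot: [0.354, 0.935, 0.0, 0.0]
ft_force: [-0.2, -0.4, -1.2]
grip_width: 0.0079
```

```bash
python3 - <<'E'
from m import *
o=st();c=cam('wrist');save(c,'wp2');s=cam('scene');save(s,'sp2')
# floor-corner / rim geometry: inner floor corners in tray frame vs picture is left to numbers: rim corners from the scene & top
t=cam('top');save(t,'tp2')
import pickle
for n,z in(('top0',.072),('tp2',.072)):
    k=load(n);H=hsv(k);h,s_,v=[H[...,i] for i in range(3)]
    m=(h>105)&(h<125)&(s_>150)&(v>50)
    p,ce,st_=blob(k,m,(277,200));hull=cv2.convexHull(p.astype(np.int32))[:,0]
    q=cv2.approxPolyDP(hull.reshape(-1,1,2),6,True)[:,0];print(n,st_,q.tolist())
E
```

```text
t 16.5 tcp [622.5 106.1  96.4] yaw 138.48 F [-0.2 -0.4 -1.2] grip 7.9
top0 [ 242  154   68   78 3923] [[308, 227], [249, 231], [242, 161], [301, 154]]
tp2 [283 154  28  75 838] [[310, 228], [283, 155], [304, 156]]
```

```bash
python3 - <<'E'
from m import *
R=Ro.from_euler('z',3.5,degrees=True).as_matrix()
def tr(p,tilt=0,piv=(-60,-40,0),up=0):
    ax=np.array([-1,1,0])/2**.5
    Q=Ro.from_rotvec(-ax*tilt*-1).as_matrix() if 0 else Ro.from_rotvec(-ax*-tilt*-1).as_matrix()
    p=np.array(p,float);piv=np.array(piv,float)
    return (R@(Q@(p-piv)+piv+[0,0,up])+[533.3,26.5,36])/1000
print('sense: lug z', tr([100,80,51],.1)[2])
for n in('scene0','scene3','sp1','sp2'):
    c=load(n);H=hsv(c);h,s,v=[H[...,i] for i in range(3)]
    m=((h>103)&(h<127)&(s>110)&(v>35)).astype(np.uint8)
    pr=proj(c,[tr(q) for q in([-107,-87,36],[107,-87,36],[-107,87,36])])
    cols=range(int(pr[0][0])-12,int(pr[0][0])+10,3)
    g=[int(np.argmax(m[140:210,k])+140) for k in range(236,276,4)]
    print(n,np.round(pr,1).tolist(),g)
c=load('sp2')
for t,u in((0,0),(.1,0),(.1,10),(0,14)):
    P=[proj(c,tr(q,t,up=u))[0] for q in([-107,-87,36],[-40,-87,36],[40,-87,36],[107,-87,36])];print(t,u,np.round(P,1).tolist())
E
```

```text
sense: lug z 0.10651122048117766
scene0 [[249.4, 156.2], [188.5, 178.8], [281.5, 185.6]] [163, 161, 159, 158, 160, 164, 168, 171, 175, 179]
scene3 [[249.4, 156.2], [188.5, 178.8], [281.5, 185.6]] [162, 161, 159, 158, 160, 164, 168, 172, 176, 179]
sp1 [[249.4, 156.2], [188.5, 178.8], [281.5, 185.6]] [162, 161, 160, 159, 160, 164, 168, 171, 174, 178]
sp2 [[249.4, 156.2], [188.5, 178.8], [281.5, 185.6]] [159, 158, 156, 155, 157, 160, 164, 168, 171, 174]
0 0 [[249.4, 156.2], [231.4, 162.9], [208.6, 171.3], [188.5, 178.8]]
0.1 0 [[249.6, 157.3], [231.7, 162.8], [208.9, 169.6], [188.6, 175.8]]
0.1 10 [[249.6, 154.8], [231.6, 160.2], [208.6, 167.0], [188.2, 173.1]]
0 14 [[249.4, 152.6], [231.2, 159.2], [208.2, 167.6], [187.9, 175.1]]
```

The far fin now appears to have let go between +12 and +18 mm of lug lift. The far corner is about 13 mm up and the tilt about 0.04 rad. It most likely passed the judged window on the way, but I'll make sure by lowering slowly back through it, since far below 9 and lug corner above 12 means lowering 4–7 mm.

Call:
drive_tool --rows "2 0 1 -0.0 0;2 0 1 1 0;2 0 0 1 0;2 0 0 1 0;2 0 0 0.5 0;2 0 0 0.5 0;2 0 0 0.5 0;2 0 0 0.5 0;2 0 0 0 0"

```text
clock: 17.55
eef_pos: [0.6237, 0.1075, 0.0912]
tool_rot: [0.354, 0.935, -0.0, -0.0]
ft_force: [0.4, -0.0, -1.0]
grip_width: 0.0075
```

```bash
cat > tilt.py <<'E'
from m import *
import sys
def edges(c):
    # subpixel top edge of the far rim: where the 'blueness' (b-r) rises to half
    im=c['image'].astype(float);b=cv2.GaussianBlur(im[...,2]-im[...,0],(0,0),.7);out=[]
    for k in range(234,278,3):
        col=b[146:184,k];i=np.argmax(col>0);out.append(146+i-col[i]/(col[i]-col[i-1]))
    return np.array(out)
ref=(edges(load('scene0'))+edges(load('scene3')))/2
o=st()
for n in ('sp1','sp2','new'):
    if n=='new': c=cam('scene');save(c,sys.argv[1])
    else: c=load(n)
    print(n,np.round(ref-edges(c),1))
E
python3 tilt.py sp3
```

```text
t 17.55 tcp [623.7 107.5  91.2] yaw 138.48 F [ 0.4 -0.  -1. ] grip 7.5
sp1 [-1.3  0.2 -1.5 -0.4 -0.6 -0.1 -0.   0.1 -0.1  0.3  0.5  0.7  0.9  1.1
  1.5]
sp2 [-1.3  0.5 -1.2 -0.4 -0.6 -0.1 -0.   3.3  3.3  3.6  4.   4.3  4.   4.6
  4.7]
new [-1.3  0.1 -1.3 -0.4 -0.6 -0.1 -0.   1.5  1.7  1.8  2.1  2.2  2.3  2.8
  2.9]
```

The rim edge keeps the peel tilt of about 0.06 rad. The far corner is about 4–5 mm up and the lug corner about 13 mm, so the tray is inside the judged window. I go up slowly through it again, then carry the tray.

Call:
drive_tool --rows "2 0 0 -0.5 0;2 0 0 -0.5 0;2 0 0 -1 0;2 0 0 -2 0;2 0 0 -4 0;2 0 0 -8 0;2 0 0 -14 0;2 0 0 -18 0;2 0 0 -20 0;2 0 0 -16 0;2 0 0 -10 0;2 0 0 -4 0"

```text
clock: 18.8
eef_pos: [0.6245, 0.1077, 0.1912]
tool_rot: [0.354, 0.935, 0.001, 0.001]
ft_force: [0.1, 0.1, -1.6]
grip_width: 0.0078
```

Call:
drive_tool --rows "2 -2 -5 0 0;2 -5 -12 0 0;2 -8 -19 0 0;2 -10 -24 0 0;2 -11 -26 0 0;2 -12 -28 0 0;2 -12 -28 0 0;2 -12 -28 0 0;2 -12 -28 0 0;2 -11 -26 0 0;2 -10 -24 0 0;2 -8 -19 0 0"

```text
clock: 20.0
eef_pos: [0.5292, -0.1692, 0.1882]
tool_rot: [0.355, 0.935, -0.0, -0.001]
ft_force: [-0.3, 0.2, -0.4]
grip_width: 0.0081
```

Call:
drive_tool --rows "2 -6 -14 0 0;2 -3 -8 0 0;2 -1 -3 0 0;2 0 0 0 0;2 0 0 0 0;2 0 0 0 0;2 0 0 0 0"

```text
clock: 20.7
eef_pos: [0.5226, -0.1919, 0.1893]
tool_rot: [0.354, 0.935, 0.0, 0.0]
ft_force: [0.8, -0.7, -1.2]
grip_width: 0.0075
```

```bash
python3 - <<'E'
from m import *
st()
s=cam('scene');t=cam('top');save(s,'sf');save(t,'tf')
cv2.imwrite('pics/fin.png',cv2.resize(np.hstack([s['image'][40:340,60:410],t['image'][60:360,100:450]])[:,:,::-1],(798,342)))
H=hsv(t);h,s_,v=[H[...,i] for i in range(3)]
m=(h>105)&(h<125)&(s_>150)&(v>50)
# underlying stack in the top view, rim of stack 60 mm high
print('stack',rect(t,m,(277,193),.060))
w=(s_<60)&(v>110);print('plate',rect(t,w,(177,199),.042))
E
```

```text
t 20.7 tcp [ 522.6 -191.9  189.3] yaw 138.56 F [ 0.8 -0.7 -1.2] grip 7.5
stack (array([531.9,  25.2, 211.4, 172. ,   3.3]), np.int32(4347))
plate (array([524.8, 317.6,  89.5,  44.4,  16.5]), np.int32(446))
```

View pics/fin.png

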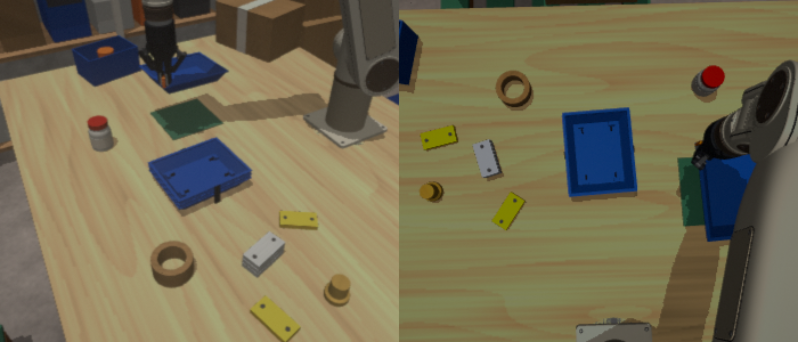

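The tray is held over the mat, the stack and bystanders are in place, and the plate is on the pile. I do a quick numeric check of tilt and position, then hand in.

```bash
python3 - <<'E'
from m import *
c=load('sf');H=hsv(c);h,s,v=[H[...,i] for i in range(3)]
m=(h>103)&(h<127)&(s>110)&(v>35)
R=Ro.from_euler('z',3.5,degrees=True).as_matrix();g=np.array([522.6,-191.9,189.3])
lug=g+[0.6,1.4,-75.4+87]   # lug centre rel. TCP as gripped
p,ce,S=blob(c,m,(225,103),80)
for k,q in(('left',p[p[:,0].argmin()]),('right',p[p[:,0].argmax()]),('top',p[p[:,1].argmin()]),('bottom',p[p[:,1].argmax()])):print(k,q)
for t in(0,.06,.12,.2,.3):
    Q=Ro.from_rotvec(-np.array([-1,1,0])/2**.5*t).as_matrix()
    if (Q@[1,1,0])[2]<0:Q=Q.T
    f=lambda a:R@Q@(np.array(a,float)-[100,80,51])+lug
    P=np.array([f(a) for a in([-107,-87,36],[107,-87,36],[-107,87,36])])/1000
    print(t,np.round(proj(c,P),0).tolist(),'centre',np.round(f([0,0,0]),0))
st()
E
```

```text
left [206 117]
right [257 101]
top [234  86]
bottom [206 117]
0 [[235.0, 81.0], [181.0, 95.0], [261.0, 99.0]] centre [ 428. -276.  150.]
0.06 [[235.0, 85.0], [181.0, 97.0], [261.0, 102.0]] centre [ 430. -274.  142.]
0.12 [[235.0, 90.0], [181.0, 99.0], [261.0, 104.0]] centre [ 433. -271.  135.]
0.2 [[235.0, 95.0], [181.0, 102.0], [260.0, 108.0]] centre [ 437. -267.  126.]
0.3 [[234.0, 102.0], [181.0, 105.0], [260.0, 112.0]] centre [ 442. -261.  115.]
t 20.8 tcp [ 522.6 -192.1  189.3] yaw 138.54 F [ 0.3  1.  -1.2] grip 7.9
```

The tilt is about 0.06 rad, with the far rim corner seen at (234,86) against a predicted (235,85). The tray centre comes out at about (430, -274, 142) mm, and the mat is at (429, -277).

```bash
python3 -c "
from m import *
bot.job_done(); st()"
```

```text
the job is handed in; nothing more can be done
the job is handed in; nothing more can be done
```

The job is handed in at about 21 s of the 61 s allowed; no verdict was reported. The plate is on the pile and the empty tray is held over the mat.

- **Plate:** After release, the wrist camera put it within about 1 mm and 0.1° of where it had measured the pile. The last top view was consistent with that.
- **Peel:** I lifted the lug in small steps along an arc. The lug corner came up first while the far corner stayed seated. The far fin then let go between pictures. To be sure of the 12 mm / 9 mm condition, I lowered the tray back until I estimated the far corner at 4–5 mm up and the lug corner at about 13 mm. These heights come from about 1 px edge shifts, so they are good to only a millimetre or two.
- **End state:**
  - **Tray:** held at a tilt of about 0.06 rad (3.5°), with its underside about 142 mm up. Its centre is about 3 mm from the mat's, and the wrist force matches the tray's weight.
  - **Rest of the stack:** measured at (532, 25) mm, within about 2 mm of where the tray on it was measured at the start.
  - **Bystanders:** they looked untouched in the last picture; I did not measure them.
- **Disagreements:** The three cameras differed by up to 3 mm on absolute positions, so I placed the plate by the plate-to-pile shift, where they agreed to about 2 mm. The scene camera's plate check after release read 530 mm in x and 99 mm in length. I took the 99 mm (the plate is 90 mm) as the mask picking up the side faces and did not use that reading.

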